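Load the press-to-run nut grinder and hold its cover down

ROBOT

A 6-joint arm with a two-finger parallel gripper is mounted at the origin on a cart in front of the work surface, level with it; the furniture and walls round the work are solid. World frame = base frame: x ahead of the robot, y to its left, z up, the work surface at z = 0. Lengths are in m, angles in rad, forces in N, time in s.
With the tool pointing down it reaches from about 0.375 to 0.925 m from the base axis. Payload 5.7 kg.
Tool frame: the origin (TCP) lies midway between the tips of the shut fingers; the grasp point (between the pads) lies 19 mm behind it; z points along the fingers, x is the direction in which the jaws open and shut, and the axes are right-handed (so a half turn about z gives the same grasp; the last joint's range is limited). The gripper opens to 88 mm and grips with 3 to 60 N. Pads are 20 mm wide; open, the fingers measure 115 mm over their backs; the gripper's body (75 mm by 178 mm) begins 61 mm behind the grasp point.
Start: joints at [1.137, 0.359, 1.51, -0, 1.272, -0.115], TCP at [0.188, 0.57, 0.223] pointing down, gripper open.
Joint ranges: [-2.97, 2.97], [-1.01, 2.36], [0.21, 2.38], [-0.96, 4.11], [0.2, 2.71], [-2.98, 2.98]. Speed limits (rad/s): [2.39, 2.39, 3.14, 3.14, 3.14, 3.14].

INTERFACE

Orientations are given as a unit quaternion [x, y, z, w].
In Python, from bench import move_ptp, servo_line, goto_joints, move_gripper, sleep, inverse_kinematics, capture, PlanningError, close_job, spot_in, silhouettes, current_clock, current_joint_pos, current_qvel, current_joint_torque, current_position, current_orientation, current_force, current_torque, current_finger_gap gives the robot as it stands. Calls block until the motion is done:
- move_ptp(position, orientation): joint-space move of the TCP to a pose.
- servo_line(position, orientation=None, rate=0.15, contact_N=None): straight line of the TCP; orientation=None keeps the orientation; rate is the mean speed in m/s. With contact_N (N) it stops when the force on the tool has changed by that much, and returns True; else False.
- goto_joints(angles): joint-space move.
- move_gripper(opening): finger opening in m; the grip force is fixed at half the most; returns when the fingers have stopped.
- sleep(seconds).
- inverse_kinematics(position, orientation): joint angles nearest the present ones, or None.
- capture(name): name is "side" or "top" or "wrist"; returns a dict with "image" (384x512x3 uint8, blue, green, red), "range_z" (384x512 float32, m along the optical axis (not along the pixel's ray), 0 where there is no reading), "intrinsics" (3x3 intrinsics, pixels), "R" (3x3) and "t" (3): a world point X has camera coordinates R X + t. Camera axes: x right, y down, z forward; pixel columns grow to the right and rows downward; lengths in m; the calibration is good to about 2 mm. A picture is of the moment at which its call begins.
A pose or a line that the arm cannot do raises PlanningError and nothing moves.
- close_job(): hands the job in, once; it reports no verdict.
Trained networks look in the newest picture that a camera, given by its name, has taken for a name from the list of things; names that differ only in an ending like _2 or _b are one class to them, and where a whole thing is asked for, a point or a joint stands for the part that bears it (a point fixed in the world has none). Each returns a list of dicts, best first, with "conf" (0 to 1); they miss things now and then, are a little off and sometimes report something else, mostly with a low value. They report only what shows in the picture. A call takes as long as a camera call. They do not tell look-alikes from the thing itself.
- spot_in(camera, query): "xy" ([column, row] in pixels, amid what is visible of it).
- silhouettes(camera, query): "region" (384x512 bool, what is visible of it) and "xy" ([column, row] in pixels, amid what is visible of it).
Readings, each from a call of its own:
- current_clock(): time.
- current_joint_pos(): joint angles.
- current_qvel(): joint speeds.
- current_joint_torque(): joint torques, N m.
- current_position(): TCP position.
- current_orientation(): TCP orientation.
- current_force(): force on the tool from outside, world axes, zero at the start.
- current_torque(): the same for the moment, N m.
- current_finger_gap(): finger opening in m.
Only numpy, scipy, OpenCV 4.12 (cv2) and the standard library are available. Lean on these libraries where they do the work, as an engineer would, in place of code of your own. Each camera call takes 0.05 s, during which the arm holds its last target.

TASK

Grind the hazelnuts: tip all five from the small pouring dish into the bowl of the grinder, set the empty dish back down upright on the worktop, then put the grinder's cover over the bowl and press it all the way down against the spring, since the grinder runs only while the cover is kept down. Finish while still gripping or pushing the cover fully down (do not let go), and leave the tin, the mug and the shaker where they stand.

Things in the scene. Friction and masses are not known exactly. Their poses are not given: they have to be found in the camera images.
- grinder: Small round upright grinder, 106 mm in diameter, 118 mm high, fixed on the worktop: steel housing, black collar, open steel bowl in the middle. Origin: centre of its underside, z up; alike all round. Behind it, from x = 0.68 m on, stand a fixed coffee maker (316 mm high) and, to its left, a bin (228 mm high): keep the arm clear of them.
- bowl (a point): Centre of the bowl's floor, on the grinder's axis, 68 mm above the worktop (a small blade stands up to height 78 there). The bowl is 70 mm wide inside, 75 outside; its rim is 118 mm above the worktop.
- collar (a point): Centre of the top edge of the black collar round the bowl, on the grinder's axis, 112 mm above the worktop. The collar is 93 mm wide inside, 100 outside; in the annular gap between bowl and collar lies the sprung switch ring, its top face 96 mm above the worktop when up.
- switch_ring (a joint): Sprung ring in the gap between bowl and collar: 0 = up (at rest), 0.008 m = fully down (top face 88 mm above the worktop). It begins to move at about 5 N and needs about 13 N at the bottom; the cover's weight alone does not move it, and it springs back when released.
- cover: The grinder's round cover, 87 mm in diameter, 85 mm high, about 0.13 kg, standing on the worktop open side down. Pale translucent skirt (outside diameter 87, inside 81, 36 mm deep inside) and a steel crown above. The skirt goes over the bowl into the gap inside the collar (3 mm play all round) and stands on the switch ring. Origin: centre of its lower edge, z up; any yaw.
- cover_crown (a point): Grip point in the cover's steel crown, on its axis, 63 mm above its lower edge. The crown is straight, 58 mm in diameter, from 46 to 78 mm above the lower edge; its flat top is at 85 mm.
- dish: White pouring dish, an open trough 56 mm wide, 27 mm high, about 100 mm long, with a wooden bar handle behind; about 0.12 kg. Origin: underside of the trough, z up; the open pouring end points along its -x and the trough ends there at x = -61 mm, rear wall at x = 39 mm. The floor is 3 mm thick and rises at 12 degrees from x = -30 mm to the lip.
- dish_grip (a point): Grip point on the dish's handle: 60 mm behind the dish's origin along its x, 26 mm above its underside. The handle spans x = 36 to 110 mm, z = 18 to 34 mm and is 13 mm wide. Pinch across the handle (along the dish's y).
- dish_lip (a point): Middle of the edge of the dish's pouring lip: x = -61 mm, z = 9.5 mm in the dish's frame. Tipped nose-down by about 40 degrees, the dish empties over it.
- nut0_center (a point): Centre of a whole hazelnut, 17 mm thick and 18 mm long, 10 g, 1 of 5; at the start in the dish, standing close together behind the lip
- nut1_center (a point): Centre of a whole hazelnut, 17 mm thick and 18 mm long, 10 g, 2 of 5; at the start in the dish, standing close together behind the lip
- nut2_center (a point): Centre of a whole hazelnut, 17 mm thick and 18 mm long, 10 g, 3 of 5; at the start in the dish, standing close together behind the lip
- nut3_center (a point): Centre of a whole hazelnut, 17 mm thick and 18 mm long, 10 g, 4 of 5; at the start in the dish, standing close together behind the lip
- nut4_center (a point): Centre of a whole hazelnut, 17 mm thick and 18 mm long, 10 g, 5 of 5; at the start in the dish, standing close together behind the lip
- tin: Bystander: food tin, 75 mm in diameter, 58 mm high, behind the work. Origin: centre of its underside.
- mug: Bystander: white mug, 83x116x94 mm, behind on the right. Origin: centre of its underside.
- shaker: Bystander: salt shaker, 44 mm in diameter, 90 mm high, behind the work, right of the coffee maker. Origin: centre of its underside.
Not all that is in view belongs to the job. What is shaped like the cover but orange is not meant.

How it is judged:
On the way, in this order (a step that is already met when the one before it is completed fails the run):
1. all five hazelnuts lie in the grinder's bowl (horizontal distance between each of nut0_center, nut1_center, nut2_center, nut3_center, nut4_center and bowl below 0.034 m and height (world z) of nut0_center between 0.066 and 0.116 m and height (world z) of nut1_center between 0.066 and 0.116 m and height (world z) of nut2_center between 0.066 and 0.116 m and height (world z) of nut3_center between 0.066 and 0.116 m and height (world z) of nut4_center between 0.066 and 0.116 m), for 0.2 s.
2. the cover stands in the collar, round the bowl (horizontal distance between cover and grinder below 0.005 m and height (world z) of cover below 0.102 m and angle between cover's own z axis and vertical below 0.1 rad), for 0.1 s.
At the end, for the whole second after the job is handed in: All five nuts in the bowl; the cover upright (0.08 rad), still and central (5 mm) in the collar, held or pushed by the fingers (over 4 N) with the switch ring at least 6 of its 8 mm down; the dish upright and still on the worktop, let go (all of step 1 and value of joint switch_ring above 0.006 m and horizontal distance between cover and grinder below 0.005 m and height (world z) of cover below 0.0915 m and angle between cover's own z axis and vertical below 0.08 rad and linear speed of each of cover, dish below 0.02 m/s and contact force between the fingers and cover above 4 N and height (world z) of dish between -0.006 and 0.006 m and angle between dish's own z axis and vertical below 0.06 rad and contact force between the fingers and dish below 0.1 N); the arm keeps its last pose, push and grip.
It fails at once if the tin, the mug or the shaker is moved more than 25 mm or knocked over (distance of any of tin, mug, shaker from where it was at the start of the episode above 0.025 m or angle between any of tin, mug, shaker's own z axis and vertical above 0.4 rad).
It also fails if it takes over 72 s, if anything falls off the work surface, if the arm or the gripper's body presses on something with over 40 N, if the wrist force passes 120 N, or if a joint passes its speed limit or range.

## Working session

There is one attempt and no reset: what is moved stays moved. The work goes in short steps, each a Python script; the robot and the scene stay as the last script left them, time stands still between calls to the robot, and variables do not carry over. Pictures are saved under pics/ and viewed, and the job is handed in when it is done.

```bash
ls; mkdir -p pics; cat > h.py <<'E'
import numpy as np, cv2
from bench import *
def snap(n,f):
    c=capture(n); cv2.imwrite('pics/'+f+'.png',c['image']); return c
def w(c,px,z=None):
    K,R,t=np.array(c['intrinsics']),np.array(c['R']),np.array(c['t'])
    u,v=px; d=np.linalg.inv(K)@[u,v,1]
    if z is None:
        d=d*c['range_z'][int(round(v)),int(round(u))]; return R.T@(d-t)
    o=-R.T@t; r=R.T@d; return o+r*(z-o[2])/r[2]
def cloud(c,mask):
    K,R,t=np.array(c['intrinsics']),np.array(c['R']),np.array(c['t'])
    v,u=np.nonzero(mask&(c['range_z']>0)); z=c['range_z'][v,u]
    P=np.linalg.inv(K)@np.vstack([u,v,np.ones_like(u)])*z
    return (R.T@(P-t[:,None])).T
def proj(c,X):
    p=np.array(c['intrinsics'])@(np.array(c['R'])@np.array(X)+np.array(c['t'])); return p[:2]/p[2]
E
python3 - <<'E'
from h import *
import pickle
cs={}
for n in ['side','top','wrist']:
    c=snap(n,n+'0'); cs[n]=c
    print(n,-np.array(c['R']).T@c['t'])
    if n=='wrist': continue
    for q in ['grinder','cover','dish','nut0_center','tin','mug','shaker','dish_grip','cover_crown']:
        print(q,[(np.round(d['xy']),round(d['conf'],2),np.round(w(c,d['xy']),3)) for d in spot_in(n,q)])
pickle.dump(cs,open('cs.pkl','wb'))
print(current_clock())
E
```

```text
pics
side [0.29047119 0.35956989 0.97530571]
grinder [(array([264., 230.]), 0.97, array([0.476, 0.005, 0.067]))]
cover [(array([220., 321.]), 0.87, array([0.455, 0.251, 0.082])), (array([285., 185.]), 0.61, array([ 0.483, -0.13 ,  0.083])), (array([176., 295.]), 0.59, array([0.574, 0.249, 0.081])), (array([264., 229.]), 0.42, array([0.476, 0.003, 0.067]))]
dish [(array([313., 160.]), 0.66, array([ 0.463, -0.288,  0.004]))]
nut0_center [(array([263., 229.]), 0.2, array([0.478, 0.003, 0.067]))]
tin [(array([312., 166.]), 0.73, array([ 0.458, -0.26 ,  0.019])), (array([194., 225.]), 0.71, array([0.643, 0.073, 0.054]))]
mug [(array([287.,  99.]), 0.83, array([ 0.628, -0.439,  0.037])), (array([194., 224.]), 0.48, array([0.646, 0.07 , 0.051]))]
shaker [(array([230., 159.]), 0.72, array([ 0.668, -0.15 ,  0.05 ]))]
dish_grip [(array([317., 160.]), 0.64, array([ 0.455, -0.291,  0.008])), (array([192., 224.]), 0.24, array([0.65 , 0.071, 0.053]))]
cover_crown [(array([221., 318.]), 0.63, array([0.457, 0.243, 0.084])), (array([176., 296.]), 0.62, array([0.574, 0.25 , 0.084])), (array([290., 186
[... 364 characters left out ...]
6.]), 0.91, array([0.584, 0.227, 0.084]))]
dish [(array([330., 236.]), 0.76, array([ 0.441, -0.27 ,  0.016]))]
nut0_center []
tin [(array([211., 156.]), 0.87, array([0.648, 0.06 , 0.053])), (array([332., 225.]), 0.19, array([ 0.471, -0.275,  0.019]))]
mug [(array([391., 168.]), 0.82, array([ 0.629, -0.431,  0.039]))]
shaker [(array([290., 143.]), 0.81, array([ 0.682, -0.15 ,  0.086]))]
dish_grip [(array([330., 227.]), 0.66, array([ 0.465, -0.27 ,  0.007]))]
cover_crown [(array([291., 218.]), 0.95, array([ 0.484, -0.157,  0.082])), (array([148., 177.]), 0.77, array([0.582, 0.221, 0.085])), (array([143., 221.]), 0.66, array([0.467, 0.228, 0.087]))]
wrist [0.10792125 0.59672583 0.38540032]
1.05
```

View pics/side0.png

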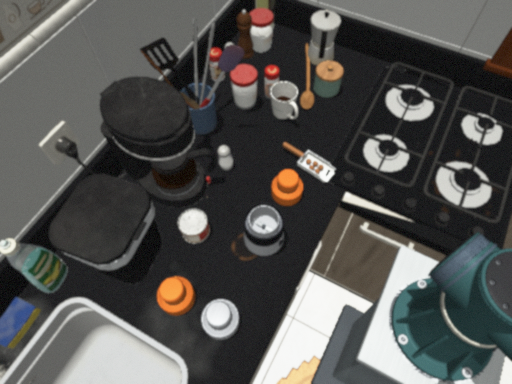

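View pics/top0.png

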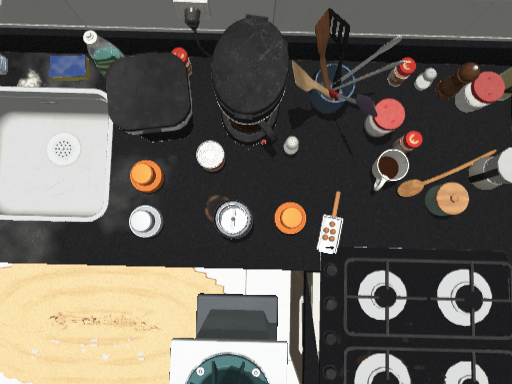

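```bash
python3 - <<'E'
import cv2,numpy as np
t=cv2.imread('pics/top0.png');s=cv2.imread('pics/side0.png')
a=cv2.resize(t[190:280,110:370],None,fx=3,fy=3)
b=cv2.resize(s[140:200,250:350],None,fx=4,fy=4); d=cv2.resize(s[270:345,150:250],None,fx=3.8,fy=3.8)
cv2.imwrite('pics/c1.png',a); h=min(b.shape[0],d.shape[0]); cv2.imwrite('pics/c2.png',np.hstack([b[:h],d[:h]]))
E
```

```text
(no output)
```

View pics/c1.png

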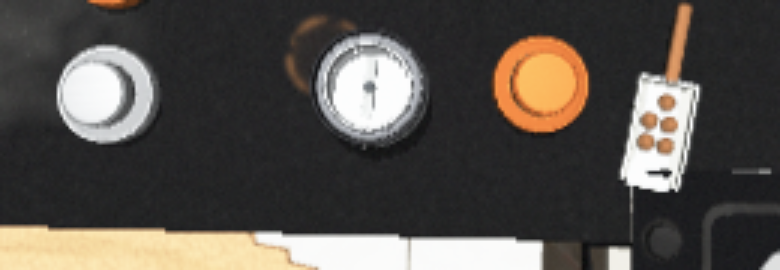

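```bash
python3 - <<'E'
from h import *
import pickle
cs=pickle.load(open('cs.pkl','rb'))
for n in ['top','side']:
    c=cs[n]
    capture(n)
    print(n)
    for q,h in [('grinder',None),('cover',None),('dish',None),('nut0_center',None)]:
        for s in silhouettes(n,q):
            P=cloud(c,s['region'])
            print(q,round(s['conf'],2),np.round(s['xy']),s['region'].sum(), end=' ')
            if q=='cover':
                T=P[(P[:,2]>.075)]
                if len(T)>5:
                    print('top',np.round([*T.mean(0)],4),np.round((T.min(0)+T.max(0))/2,4),end='')
            if q=='grinder':
                T=P[(P[:,2]>.1)]
                cc,r=cv2.minEnclosingCircle(T[:,:2].astype(np.float32)); print(cc,r,np.percentile(T[:,2],[10,50,90]),end='')
            if q=='dish':
                m=s['region']; (cx,cy),(ww,hh),a=cv2.minAreaRect(np.argwhere(m)[:,::-1].astype(np.float32)); print(cx,cy,ww,hh,a,end='')
            print()
    d=c['image'].astype(int)
E
```

```text
top
grinder 0.66 [233. 220.] 1189 (0.47833895683288574, -0.003251096699386835) 0.04928336665034294 [0.10666697 0.11270293 0.11836536]
cover 0.87 [144. 218.] 859 top [0.4671 0.2354 0.0831] [0.4681 0.2367 0.0825]
cover 0.81 [148. 178.] 840 top [0.5909 0.2391 0.083 ] [0.5918 0.2404 0.0822]
cover 0.56 [289. 220.] 792 top [ 0.4859 -0.1562  0.0831] [ 0.4859 -0.157   0.0833]
dish 0.57 [332. 229.] 767 331.5689697265625 221.82760620117188 21.450115203857422 62.966468811035156 10.491477966308594
side
grinder 0.72 [261. 228.] 1851 (0.47902917861938477, -0.0011524989968165755) 0.0504605770111084 [0.10213016 0.10951441 0.11631898]
cover 0.9 [177. 294.] 1139 top [0.5898 0.2427 0.0823] [0.5913 0.242  0.0815]
cover 0.78 [286. 188.] 866 top [ 0.4851 -0.1514  0.0817] [ 0.4861 -0.1529  0.0807]
cover 0.76 [221. 321.] 1211 top [0.4665 0.2394 0.0822] [0.4673 0.2384 0.0811]
dish 0.83 [316. 164.] 581 308.18890380859375 160.247802734375 58.27183532714844 18.655372619628906 33.023868560791016
```

Dish handle at top (336,205), its lip near (329,248). There are three cover-shaped things in the top image: orange at (290,218), orange at (146,176), and steel crown with pale skirt at (145,220). The last one is the cover, and the enlarged crop confirms it. Next is the dish pose from depth.

```bash
python3 - <<'E'
from h import *
import pickle
cs=pickle.load(open('cs.pkl','rb'))
for n in ['top','side']:
    c=cs[n]
    P=cloud(c,np.ones((384,512),bool)); col=c['image'][c['range_z']>0]
    m=(P[:,0]>.36)&(P[:,0]<.62)&(P[:,1]<-.21)&(P[:,1]>-.36)&(P[:,2]>-.02)&(P[:,2]<.06)
    hsv=cv2.cvtColor(col[None],cv2.COLOR_BGR2HSV)[0]
    wood=m&(hsv[:,1]>90)&(hsv[:,2]>80); h=P[wood]
    hh=h[h[:,0]>.50]
    white=m&(hsv[:,1]<40)&(hsv[:,2]>170); t=P[white]
    print(n,len(hh),len(t))
    for nm,q in [('handle',hh),('trough',t)]:
        mu=q.mean(0);e=np.linalg.eigh(np.cov((q-mu)[:,:2].T))[1][:,1]; e*=np.sign(e[0])
        s=(q-mu)[:,:2]@e; nn=(q-mu)[:,:2]@[-e[1],e[0]]
        print(nm,np.round(mu,4),'ax',np.round(e,3),np.degrees(np.arctan2(e[1],e[0])),'len',s.min(),s.max(),'w',nn.min(),nn.max(),'z',np.percentile(q[:,2],[5,50,95]), 'far',mu[:2]+e*s.max(),'near',mu[:2]+e*s.min())
E
```

```text
top 111 548
handle [ 0.5329 -0.2826  0.0319] ax [ 0.979 -0.202] -11.6623138173789 len -0.03179848574054795 0.03538691306090346 w -0.007259459316654731 0.006668279736748627 z [0.02774578 0.03272976 0.03698069] far [ 0.56758691 -0.28976308] near [ 0.50178849 -0.27618201]
trough [ 0.4431 -0.2688  0.0093] ax [ 0.98  -0.201] -11.593054045720702 len -0.04981003433824644 0.05443386439620457 w -0.027253604242479478 0.031120152576014613 z [0.0002096  0.00687046 0.02725163] far [ 0.49644573 -0.27973245] near [ 0.39432844 -0.25878369]
side 145 416
handle [ 0.5309 -0.2753  0.0196] ax [ 0.455 -0.891] -62.94299134347197 len -0.05375917998062775 0.053066726657350925 w -0.03418226708763724 0.03301868628323215 z [-0.00367316  0.0284831   0.03330538] far [ 0.55503546 -0.32255456] near [ 0.50644284 -0.22742028]
trough [ 0.4417 -0.271   0.0097] ax [ 0.968 -0.253] -14.638464001308948 len -0.049667103605466466 0.06483075185362233 w -0.032710905506026906 0.03806316404909225 z [-0.00025118  0.00735056  0.02500929] far [ 0.50440846 -0.28733684] near [ 0.39362723 -0.25840107]
```

```bash
cat >> h.py <<'E'
from scipy.spatial.transform import Rotation as Ro
G=np.array([0.4787,-0.002]); YAW0=np.radians(-11.6); D0=np.array([0.459,-0.2685,0.])
GRIP=np.array([.060,0,.028]); LIP=np.array([-.061,0,.0095])
def tool(p,R,a,s):
    """TCP pose for dish origin p, rotation R (3x3), lean-back a, sign s"""
    zt=np.array([-np.sin(a),0,-np.cos(a)]); xt=np.array([0,s,0.]); yt=np.cross(zt,xt)
    Rt=R@np.column_stack([xt,yt,zt]); pos=p+R@(GRIP+.019*zt)
    return pos,Ro.from_matrix(Rt).as_quat()
def dishR(psi,th): return (Ro.from_euler('z',psi)*Ro.from_euler('y',-th)).as_matrix()
def pour(psi,th,off=.015,z=.128):
    R=dishR(psi,th); u=np.array([np.cos(psi),np.sin(psi),0])
    L=np.array([*G,z])+u*off
    return L-R@LIP,R
E
python3 - <<'E'
from h import *
for s in (1,-1):
  for ad in (0,15,25,35):
    a=np.radians(ad)
    q0=inverse_kinematics(*tool(D0,dishR(YAW0,0),a,s))
    print(s,ad,'grasp',None if q0 is None else np.round(q0,2))
    for pd in (-120,-105,-90,-75,-60,-45,-30):
        r=[]
        for th in (0,30,55,62):
            q=inverse_kinematics(*tool(*pour(np.radians(pd),np.radians(th)),a,s)); r.append(None if q is None else np.round(q,2).tolist())
        if r.count(None)<=0: print('  ',pd,r[0],r[2],r[3])
print(current_clock())
E
```

```text
1 0 grasp [-0.61  0.6   1.72 -0.    0.81 -1.98]
   -120 [-0.45, 0.24, 1.98, -0.0, 0.92, 0.08] [0.21, 0.56, 1.61, -0.66, 1.7, 0.9] [0.25, 0.63, 1.56, -0.71, 1.8, 0.93]
   -105 [-0.44, 0.28, 1.91, -0.0, 0.95, -0.18] [0.27, 0.51, 1.71, -0.79, 1.55, 0.82] [0.32, 0.58, 1.68, -0.83, 1.64, 0.87]
1 15 grasp [-0.56  0.71  1.51 -0.1   1.17 -1.88]
   -120 [-0.67, 0.24, 2.02, 0.32, 0.94, -0.35] [0.12, 0.42, 1.66, -0.54, 1.54, 0.8] [0.19, 0.49, 1.61, -0.59, 1.64, 0.85]
   -105 [-0.64, 0.32, 1.9, 0.28, 1.04, -0.53] [0.16, 0.38, 1.73, -0.64, 1.4, 0.66] [0.24, 0.44, 1.7, -0.7, 1.5, 0.74]
   -90 [-0.58, 0.39, 1.78, 0.24, 1.13, -0.7] [0.19, 0.33, 1.82, -0.73, 1.25, 0.52] [0.28, 0.38, 1.8, -0.81, 1.34, 0.63]
   -75 [-0.51, 0.45, 1.66, 0.2, 1.22, -0.86] [0.19, 0.28, 1.9, -0.81, 1.08, 0.38] [0.29, 0.32, 1.92, -0.92, 1.16, 0.54]
1 25 grasp [-0.53  0.8   1.37 -0.14  1.39 -1.84]
   -120 [-0.81, 0.29, 2.04, 0.5, 1.01, -0.6] [0.05, 0.33, 1.7, -0.44, 1.43, 0.71] [0.12, 0.4, 1.64, -0.5, 1.53, 0.78]
   -105 [-0.75, 0.37, 1.88, 0.42, 1.14, -0.72] [0.07, 0.3, 1.75, -0.51, 1.32, 0.52] [0.16, 0.36, 1.72, -0.59, 1.4,
[... 2355 characters left out ...]
.81] [0.19, 0.3, 1.8, -0.67, 1.26, -2.67]
   -30 [-0.29, 0.68, 1.29, 0.1, 1.61, 1.79] [-0.04, 0.11, 2.01, -0.43, 0.59, 2.36] [0.03, 0.08, 2.1, -0.73, 0.5, 2.7]
-1 35 grasp [-0.51  0.9   1.23 -0.17  1.61  1.31]
   -105 [-0.84, 0.45, 1.86, 0.53, 1.25, 2.28] [-0.04, 0.24, 1.76, -0.36, 1.24, -2.78] [0.07, 0.28, 1.73, -0.46, 1.32, -2.65]
   -60 [-0.53, 0.67, 1.38, 0.29, 1.63, 2.03] [-0.05, 0.18, 1.85, -0.36, 0.96, 2.75] [0.06, 0.16, 1.9, -0.53, 0.93, 2.96]
   -45 [-0.42, 0.73, 1.26, 0.21, 1.73, 1.91] [-0.07, 0.16, 1.87, -0.3, 0.87, 2.45] [0.02, 0.12, 1.95, -0.48, 0.79, 2.66]
   -30 [-0.31, 0.78, 1.16, 0.13, 1.8, 1.78] [-0.1, 0.14, 1.89, -0.2, 0.8, 2.11] [-0.04, 0.09, 1.98, -0.35, 0.67, 2.28]
1.55
```

```bash
python3 - <<'E'
from h import *
import pickle
cs=pickle.load(open('cs.pkl','rb'))
for n in ['top','side']:
    P=cloud(cs[n],np.ones((384,512),bool))
    m=(P[:,0]>.5)&(P[:,0]<.68)&(P[:,1]<-.32)&(P[:,1]>-.5)&(P[:,2]>.03)&(P[:,2]<.13); Q=P[m]
    for x0 in np.arange(.5,.68,.02):
        k=Q[(Q[:,0]>=x0)&(Q[:,0]<x0+.02)]
        if len(k): print(n,round(x0,2),'ymax',k[:,1].max(),'zmax',k[:,2].max(),len(k))
def body(p,q):
    R=Ro.from_quat(q).as_matrix(); 
    return np.array([p+R@np.array([sx*.089,sy*.0375,-.080]) for sx in(1,-1) for sy in(1,-1)])
for a in (0,15,25): print(a,np.round(body(*tool(D0,dishR(YAW0,0),np.radians(a),1)),3).tolist())
E
```

```text
top 0.56 ymax -0.37917397539862685 zmax 0.0876016451349529 44
top 0.58 ymax -0.38716405030991374 zmax 0.09909550493813575 83
top 0.6 ymax -0.3792519799376629 zmax 0.09762828546198193 199
top 0.62 ymax -0.37647211125700103 zmax 0.0976826474528337 253
top 0.64 ymax -0.37869195388287874 zmax 0.09791159828100408 246
top 0.66 ymax -0.39519556232448994 zmax 0.10840227785779533 190
side 0.56 ymax -0.3761028086143535 zmax 0.084175855315438 47
side 0.58 ymax -0.38294241197664003 zmax 0.09393780483993144 90
side 0.6 ymax -0.3753485636390889 zmax 0.09406340818696926 163
side 0.62 ymax -0.37267097934703586 zmax 0.09453974479276939 187
side 0.64 ymax -0.3753192053520985 zmax 0.09281281448947931 191
side 0.66 ymax -0.3919741429247597 zmax 0.10628140955241083 130
0 [[0.572, -0.201, 0.089], [0.499, -0.186, 0.089], [0.537, -0.375, 0.089], [0.463, -0.36, 0.089]]
15 [[0.587, -0.204, 0.077], [0.516, -0.189, 0.097], [0.551, -0.378, 0.077], [0.48, -0.364, 0.097]]
25 [[0.594, -0.205, 0.067], [0.528, -0.192, 0.099], [0.558, -0.38, 0.067], [0.492, -0.366, 0.099]]
```

```bash
sed -i 's/^GRIP=.*LIP/GRIP=np.array([.056,0,.028]); LIP/' h.py; cat >> h.py <<'E'
A=np.radians(12)
E
python3 - <<'E'
from h import *
for pd in (-75,-85,-95):
  for th in (0,30,50,56,60):
    q=inverse_kinematics(*tool(*pour(np.radians(pd),np.radians(th),.012,.126),A,1)); print(pd,th,None if q is None else np.round(q,2))
up=np.array([0,0,.15])
g=tool(D0,dishR(YAW0,0),A,1); 
R=dishR(YAW0,0)
print(g)
down=Ro.from_matrix(np.array([[0,1,0],[1,0,0],[0,0,-1.]])).as_quat()
move_ptp([.45,.05,.25],tool(D0,dishR(-1.0,0),0,1)[1]); print(np.round(current_joint_pos(),2),current_clock())
move_ptp(g[0]+up,g[1]); print(np.round(current_joint_pos(),2),current_clock())
servo_line(g[0]+[0,0,.03],rate=.2)
snap('top','top1');snap('side','side1'); print(current_clock(),current_finger_gap())
E
```

```text
-75 0 [-0.48  0.43  1.7   0.17  1.16 -0.82]
-75 30 [-0.13  0.25  1.84 -0.36  0.96 -0.2 ]
-75 50 [ 0.16  0.28  1.91 -0.79  1.04  0.34]
-75 56 [ 0.25  0.31  1.92 -0.89  1.11  0.49]
-75 60 [ 0.31  0.34  1.92 -0.95  1.16  0.57]
-85 0 [-0.52  0.39  1.76  0.19  1.12 -0.7 ]
-85 30 [-0.13  0.25  1.84 -0.36  1.01 -0.03]
-85 50 [ 0.17  0.31  1.85 -0.73  1.16  0.45]
-85 56 [ 0.25  0.35  1.85 -0.82  1.23  0.56]
-85 60 [ 0.3   0.38  1.85 -0.86  1.28  0.63]
-95 0 [-0.56  0.35  1.83  0.21  1.06 -0.58]
-95 30 [-0.13  0.25  1.84 -0.36  1.07  0.13]
-95 50 [ 0.16  0.34  1.8  -0.68  1.26  0.54]
-95 56 [ 0.23  0.39  1.79 -0.74  1.34  0.64]
-95 60 [ 0.28  0.42  1.77 -0.78  1.39  0.69]
(array([ 0.50998658, -0.27896604,  0.0094152 ]), array([ 0.77069926,  0.62856698, -0.06606505, -0.08100376]))
[-0.04  0.12  1.77  0.    1.25 -0.61] 3.6417
[-0.57  0.5   1.46 -0.08  1.38 -1.92] 4.95
5.8 0.08770696942090503
```

```bash
python3 - <<'E'
import cv2,numpy as np
t=cv2.imread('pics/top1.png');s=cv2.imread('pics/side1.png')
cv2.imwrite('pics/c3.png',np.hstack([cv2.resize(t[140:290,260:410],(400,400)),cv2.resize(s[70:220,220:370],(400,400))]))
E
```

```text
(no output)
```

View pics/c3.png

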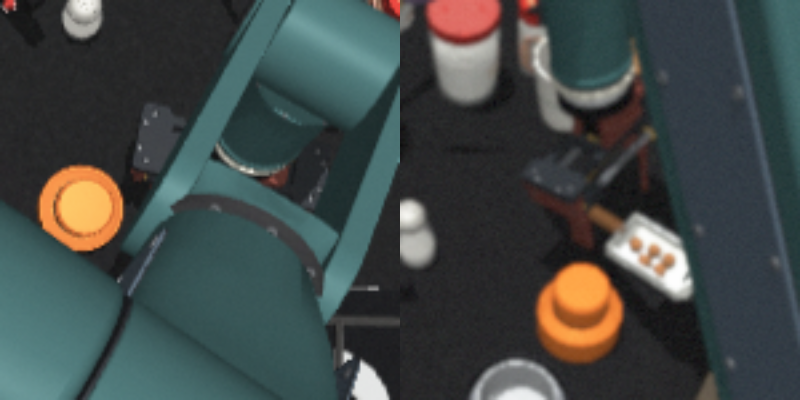

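The gripper straddles the handle, with the dish and its nuts at about (645,255) in the right half and the mug clear by calculation. I'll descend and grip.

```bash
python3 - <<'E'
from h import *
g=tool(D0,dishR(YAW0,0),A,1)
print(servo_line(g[0],rate=.06,contact_N=6), np.round(current_position(),4))
move_gripper(0.0); print('gap',current_finger_gap(),np.round(current_position(),4))
f0=np.array(current_force())
servo_line(np.array(current_position())+[0,0,.02],rate=.05)
print('df',np.round(np.array(current_force())-f0,2),current_clock())
servo_line(g[0]+[0,0,.16],rate=.15)
snap('side','side2'); snap('wrist','wrist2'); print(current_clock(),current_finger_gap())
E
```

```text
False [ 0.5098 -0.2789  0.0091]
gap 0.012884518148939436 [ 0.51   -0.279   0.0094]
df [ 0.48  0.06 -1.38] 8.1333
9.3167 0.013124224069364355
```

View pics/side2.png

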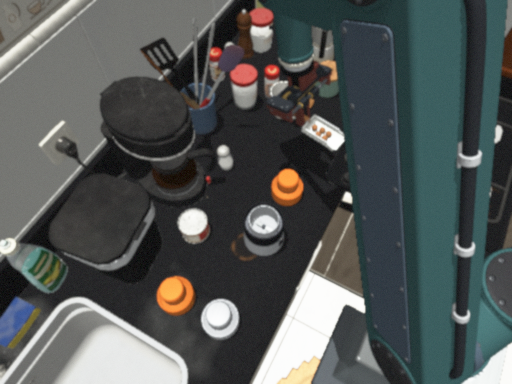

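View pics/wrist2.png

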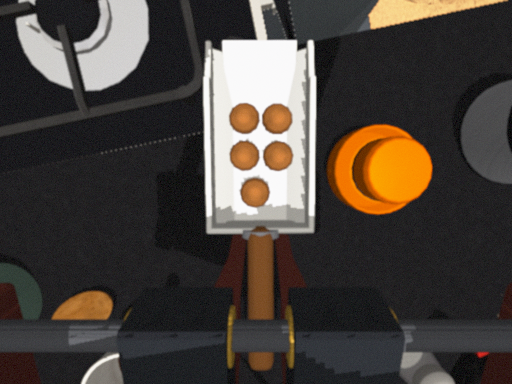

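The dish is held level with all five nuts in it, around (260,150) in the wrist view, lip edge at row ~42. I'll measure the lip in the hand, then carry.

```bash
python3 - <<'E'
from h import *
g=tool(D0,dishR(YAW0,0),A,1)
D=D0+[0,0,.16]; R=dishR(YAW0,0)
c=capture('wrist')
for px in [(242,48),(260,48),(280,48),(208,60),(312,60),(208,210),(312,210),(260,260),(260,70)]:
    print(px,np.round(R.T@(w(c,px)-D),4))
print('pred lip',proj(c,D+R@LIP),'rear',proj(c,D+R@[.039,0,.027]))
psi=np.radians(-85)
p0=pour(psi,0,.012,.150)
servo_line(*tool(*p0,A,1),rate=.12)
print(current_clock(),current_finger_gap())
snap('side','side3'); snap('top','top3');c=snap('wrist','wrist3')
L=p0[0]+p0[1]@LIP; print(L, proj(c,L), proj(c,[*G,.118]))
E
python3 - <<'E'
import cv2,numpy as np
cv2.imwrite('pics/c4.png',np.hstack([cv2.resize(cv2.imread('pics/%s3.png'%n),(400,300)) for n in ('side','wrist')]))
E
```

```text
(242, 48) [-0.0602 -0.0087  0.0081]
(260, 48) [-0.0596  0.0009  0.0099]
(280, 48) [-0.0602  0.0116  0.0081]
(208, 60) [-0.0498 -0.025   0.0211]
(312, 60) [-0.0501  0.027   0.0202]
(208, 210) [ 0.0249 -0.0254  0.0267]
(312, 210) [0.0248 0.027  0.0273]
(260, 260) [0.0488 0.0008 0.0332]
(260, 70) [-0.0493  0.0009  0.0066]
pred lip [258.28834874  45.4896534 ] rear [258.33414409 237.64812631]
10.8083 0.01296951182273128
[ 0.47974587 -0.01395434  0.15      ] [259.64174568  44.65134442] [259.67322552  44.05466648]
```

View pics/c4.png

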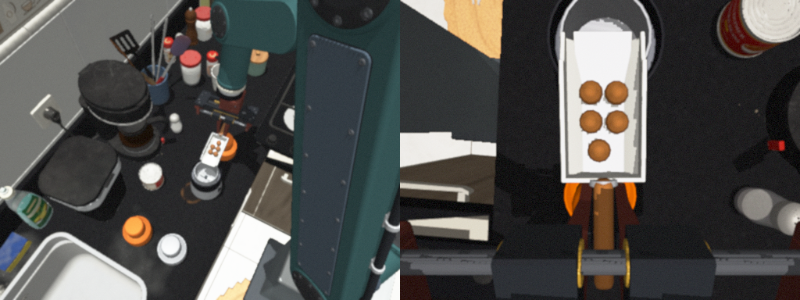

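View pics/top3.png

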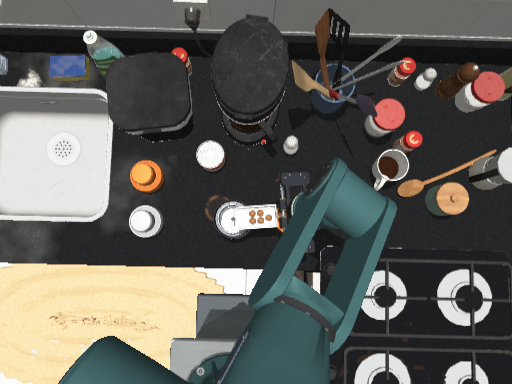

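```bash
python3 - <<'E'
from h import *
from scipy.optimize import least_squares
for n in ('wrist','top','side'):
    c=capture(n); P=cloud(c,np.ones((384,512),bool))
    for lo,hi,r in ((.1145,.122,.0363),(.108,.1135,.0485)):
        m=(np.hypot(P[:,0]-.48,P[:,1])<.062)&(P[:,2]>lo)&(P[:,2]<hi); Q=P[m]
        if len(Q)<20: continue
        f=least_squares(lambda a:np.hypot(Q[:,0]-a[0],Q[:,1]-a[1])-r,[.48,0],loss='soft_l1',f_scale=.002)
        print(n,r,len(Q),np.round(f.x,4),np.abs(f.fun).mean(), Q.min(0).round(3),Q.max(0).round(3))
E
python3 - <<'E'
import cv2
cv2.imwrite('pics/c5.png',cv2.resize(cv2.imread('pics/wrist3.png')[0:130,150:370],(770,455)))
E
```

```text
wrist 0.0363 725 [ 0.4809 -0.0043] 0.0007212859217991457 [ 0.435 -0.017  0.115] [0.524 0.027 0.121]
wrist 0.0485 1649 [ 0.4811 -0.0083] 0.003682199065124859 [ 0.431 -0.036  0.108] [0.531 0.032 0.113]
top 0.0363 61 [ 0.4786 -0.003 ] 0.0017451111501716721 [ 0.432 -0.027  0.115] [0.521 0.045 0.121]
top 0.0485 128 [ 0.4785 -0.0036] 0.0019479713979168496 [ 0.431 -0.044  0.108] [0.528 0.046 0.113]
side 0.0363 67 [ 0.4788 -0.0011] 0.0007771266982716905 [ 0.442 -0.031  0.115] [0.515 0.036 0.12 ]
side 0.0485 177 [ 0.4791 -0.0021] 0.003515191240222396 [ 0.429 -0.046  0.108] [0.529 0.048 0.113]
```

View pics/c5.png

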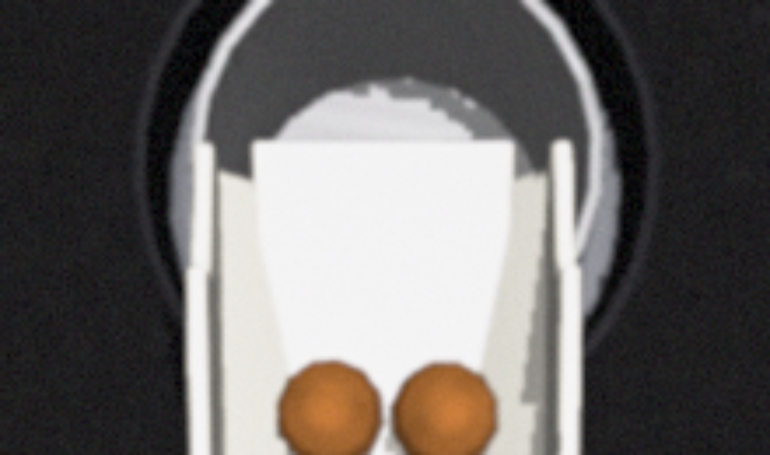

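Lip centred over the bowl to within 2–3 mm (rim centre at about x=400 in the crop, trough centre 383). I'll correct the grinder estimate and pour.

```bash
sed -i 's/^G=np.array(\[[^]]*\])/G=np.array([0.4798,-0.003])/' h.py; python3 - <<'E'
from h import *
psi=np.radians(-85)
seq=[(8,.135),(16,.128),(24,.127),(32,.127),(40,.127),(48,.127),(56,.127)]
ps=[tool(*pour(psi,np.radians(t),.012,z),A,1) for t,z in seq]
assert all(inverse_kinematics(*p) is not None for p in ps)
for (t,z),p in zip(seq,ps):
    servo_line(*p,rate=.06); 
    print(t,current_clock(),round(current_finger_gap(),4))
sleep(.3)
for n in('side','wrist','top'): snap(n,n+'4')
E
python3 - <<'E'
import cv2,numpy as np
cv2.imwrite('pics/c6.png',np.hstack([cv2.resize(cv2.imread('pics/side4.png')[150:300,190:340],(400,400)),cv2.resize(cv2.imread('pics/wrist4.png'),(400,400))]))
E
```

```text
8 11.4 0.0128
16 11.7 0.0129
24 12.1 0.0132
32 12.5167 0.013
40 12.9333 0.013
48 13.35 0.0131
56 13.7667 0.0126
```

View pics/c6.png

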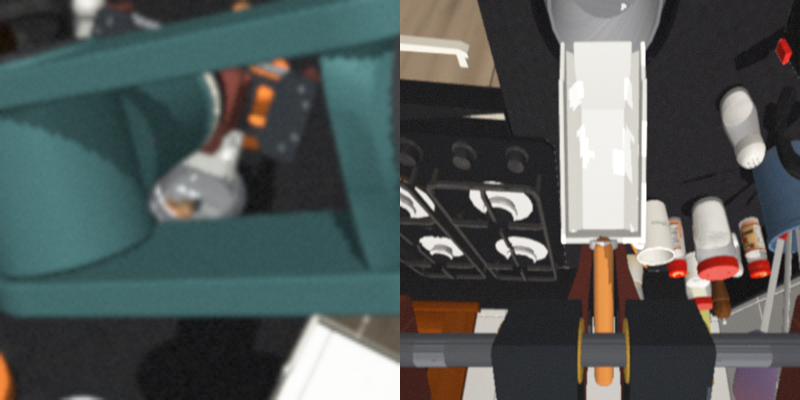

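The dish is empty (wrist half) and nuts show in the bowl at (180,208). I'll untilt, return, and look into the bowl.

```bash
python3 - <<'E'
from h import *
psi=np.radians(-85)
for t,z in ((48,.140),(0,.16)):
    servo_line(*tool(*pour(psi,np.radians(t),.012,z),A,1),rate=.12)
R=dishR(YAW0,0); P=D0+[0,.006,0]
servo_line(*tool(P+[0,0,.16],R,A,1),rate=.15)
for n in('side','wrist','top'): snap(n,n+'5')
for n in('side','top'):
    c=capture(n); print(n,[(np.round(d['xy']),round(d['conf'],2),np.round(w(c,d['xy']),3)) for d in spot_in(n,'nut0_center')])
print(current_clock(),current_finger_gap())
E
python3 - <<'E'
import cv2,numpy as np
cv2.imwrite('pics/c7.png',np.hstack([cv2.resize(cv2.imread('pics/side5.png')[195:265,225:300],(400,400),interpolation=cv2.INTER_CUBIC),cv2.resize(cv2.imread('pics/top5.png')[190:250,200:260],(400,400),interpolation=cv2.INTER_CUBIC)]))
E
```

```text
side [(array([324., 132.]), 0.23, array([ 0.447, -0.275,  0.164]))]
top [(array([345., 215.]), 0.26, array([ 0.492, -0.274,  0.186]))]
17.4 0.01280868514483584
```

View pics/c7.png

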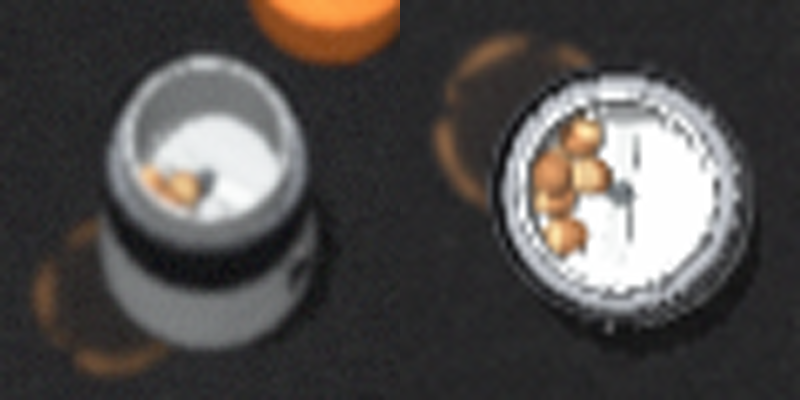

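View pics/wrist5.png

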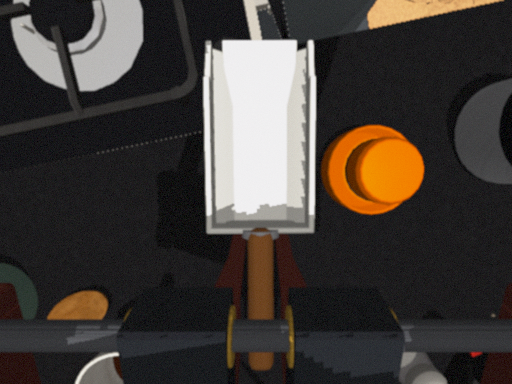

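Five nuts are in the bowl: in the crop's right half at (583,133), (552,168), (590,178), (553,203) and (567,238). The dish is empty. Setting it down.

```bash
python3 - <<'E'
from h import *
R=dishR(YAW0,0); P=D0+[0,.006,0]
q=tool(P,R,A,1)
servo_line(q[0]+[0,0,.02],rate=.15)
print(servo_line(q[0]-[0,0,.003],rate=.03,contact_N=4),np.round(current_position()-q[0],4))
move_gripper(.05); sleep(.1)
servo_line(np.array(current_position())+[0,0,.05],rate=.1)
servo_line(np.array(current_position())+[0,0,.12],rate=.2)
print(current_clock())
c=snap('wrist','wrist6')
for px in [(208,210),(312,210)]: print(w(c,px))
E
```

```text
True [-0.0001 -0.     -0.0004]
21.375
[ 0.49787192 -0.32872814  0.000907  ]
[ 0.52151944 -0.21399985  0.0007844 ]
```

View pics/wrist6.png

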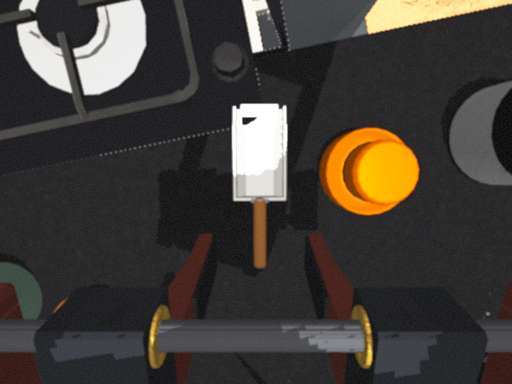

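The dish stands upright and released at (260,155). Next the cover: refine its centre from above with the wrist camera.

```bash
python3 - <<'E'
from h import *
from scipy.optimize import least_squares
down=Ro.from_matrix(np.array([[0,1,0],[1,0,0],[0,0,-1.]])).as_quat()
# choose the half turn with smaller joint 6
c1=down; c2=(Ro.from_quat(down)*Ro.from_euler('z',np.pi)).as_quat()
best=min((x for x in(c1,c2)),key=lambda x:abs(inverse_kinematics([.467,.238,.2],x)[5]) if inverse_kinematics([.467,.238,.2],x) is not None else 9)
np.save('dq.npy',best)
print([inverse_kinematics(p,best) for p in ([.467,.238,.05],[.48,-.003,.14])])
move_ptp([.45,.0,.27],best); move_gripper(.088)
move_ptp([.467,.238,.20],best); print(current_clock())
c=snap('wrist','wrist7'); P=cloud(c,np.ones((384,512),bool))
def fit(P,lo,hi,r):
    Q=P[(np.hypot(P[:,0]-.467,P[:,1]-.238)<.06)&(P[:,2]>lo)&(P[:,2]<hi)]
    if len(Q)<20: return None
    h=cv2.convexHull(Q[:,:2].astype(np.float32))[:,0]
    f=least_squares(lambda a:np.hypot(h[:,0]-a[0],h[:,1]-a[1])-a[2],[.467,.238,r],loss='soft_l1',f_scale=.001)
    return len(Q),Q.mean(0).round(4),f.x.round(4),np.abs(f.fun).mean()
print(fit(P,.08,.09,.029),fit(P,.03,.055,.043))
for n in('side','top'):
    c=snap(n,n+'7');P=cloud(c,np.ones((384,512),bool)); print(n,fit(P,.079,.09,.029),fit(P,.03,.055,.043))
E
```

```text
[array([ 3.39494126e-01,  4.75848545e-01,  1.84790913e+00, -4.44089210e-16,
        8.17834977e-01, -1.23130220e+00]), array([-1.50286307e-01,  2.87790604e-01,  1.86184179e+00, -4.44089210e-16,
        9.91960261e-01, -1.72108263e+00])]
24.2833
(2708, array([0.4674, 0.2375, 0.0848]), array([0.4691, 0.2374, 0.0281]), np.float64(0.00018255440978482858)) (2096, array([0.4515, 0.2379, 0.0436]), array([0.4689, 0.2376, 0.0428]), np.float64(0.00015411786516197532))
side (415, array([0.4634, 0.2386, 0.0827]), array([0.4673, 0.2386, 0.0272]), np.float64(0.0006380052722072403)) (451, array([0.4512, 0.2434, 0.0414]), array([0.467 , 0.2386, 0.0425]), np.float64(0.00035183405995413083))
top None (130, array([0.4598, 0.208 , 0.0402]), array([0.4673, 0.236 , 0.0427]), np.float64(0.00030279138782125206))
```

View pics/wrist7.png

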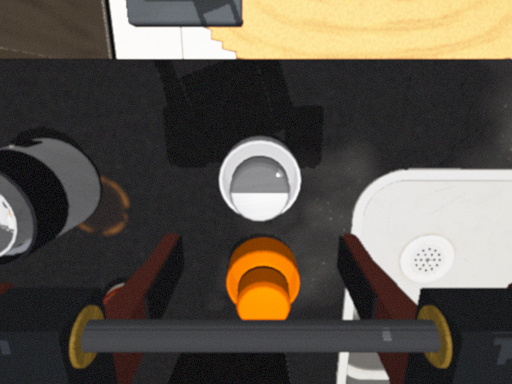

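The steel cover with its pale skirt is at (260,180) in the wrist view, the orange look-alike at (263,275). Gripping the steel one.

```bash
python3 - <<'E'
from h import *
dq=np.load('dq.npy')
servo_line([.468,.2375,.085],dq,rate=.12)
print(servo_line([.468,.2375,.049],dq,rate=.05,contact_N=5),current_position())
move_gripper(0.03); print('gap',current_finger_gap())
servo_line([.468,.2375,.25],dq,rate=.15); print(np.round(current_force(),2))
# view of the grinder from the same offset, held cover high
servo_line([.478,.09,.25],dq,rate=.15)
c=snap('wrist','wrist8');snap('side','side8'); print(current_clock(),current_finger_gap())
from scipy.optimize import least_squares
P=cloud(c,np.ones((384,512),bool))
for lo,hi,r in ((.1145,.122,.0363),(.108,.1135,.0485)):
    Q=P[(np.hypot(P[:,0]-.48,P[:,1])<.062)&(P[:,2]>lo)&(P[:,2]<hi)]
    if len(Q)<20: print(len(Q)); continue
    f=least_squares(lambda a:np.hypot(Q[:,0]-a[0],Q[:,1]-a[1])-r,[.48,0],loss='soft_l1',f_scale=.002)
    print(r,len(Q),np.round(f.x,4),np.abs(f.fun).mean(),Q.min(0).round(3),Q.max(0).round(3))
tcp=np.array(current_position()); rel=P-tcp
Q=P[(np.hypot(rel[:,0],rel[:,1])<.07)&(rel[:,2]<.05)&(rel[:,2]>-.06)]
print(len(Q)); 
for zz in np.arange(-.06,.05,.01):
    k=(Q-tcp)[((Q-tcp)[:,2]>=zz)&((Q-tcp)[:,2]<zz+.01)]
    if len(k)>5: print(round(zz,2),len(k),k.min(0).round(4),k.max(0).round(4))
E
```

```text
False [0.46810026 0.23753647 0.04900832]
gap 0.05713254826834588
[ 0.37 -0.19 -1.45]
29.7167 0.05731357046011185
0.0363 787 [ 0.4806 -0.0017] 0.0007771775498999594 [ 0.435 -0.048  0.115] [0.519 0.035 0.121]
0.0485 1357 [ 0.4806 -0.0009] 0.003858576012964401 [ 0.431 -0.052  0.108] [0.53  0.047 0.113]
20041
-0.05 147 [-0.0423 -0.0346 -0.046 ] [-0.0218  0.0375 -0.04  ]
-0.04 292 [-0.0424 -0.0354 -0.0398] [-0.0225  0.037  -0.03  ]
-0.03 347 [-0.0426 -0.0356 -0.0299] [-0.0221  0.0373 -0.02  ]
-0.02 602 [-0.0426 -0.0425 -0.02  ] [-0.001   0.0437 -0.01  ]
-0.01 4256 [-0.042  -0.0411 -0.01  ] [-0.0033  0.0425 -0.    ]
0.0 969 [-0.0287 -0.0371  0.    ] [-0.004   0.0385  0.01  ]
0.01 1040 [-0.0283 -0.0371  0.01  ] [-0.0035  0.0384  0.02  ]
0.02 1400 [-0.0283 -0.0371  0.02  ] [0.0101 0.0383 0.03  ]
0.03 9876 [-0.028  -0.0384  0.03  ] [0.019  0.0398 0.04  ]
0.04 1112 [-0.0122 -0.0401  0.04  ] [0.01   0.0412 0.05  ]
```

View pics/wrist8.png

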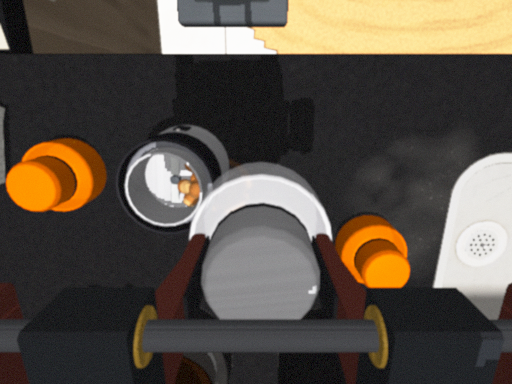

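View pics/side8.png

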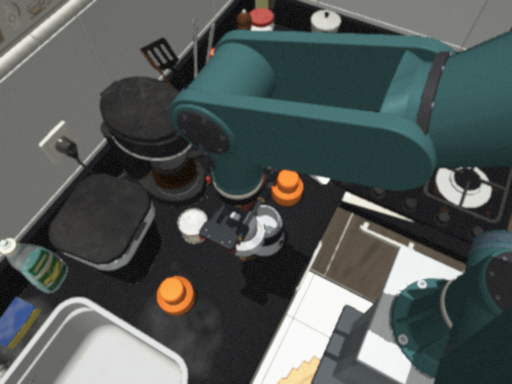

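The held cover and grinder agree from both sources: TCP target (0.4798, -0.0021). The five nuts show in the bowl at (188,187).

```bash
python3 - <<'E'
from h import *
dq=np.load('dq.npy'); X,Y=.4798,-.0021
servo_line([X,Y,.25],dq,rate=.12)
servo_line([X,Y,.172],dq,rate=.1)
f0=np.array(current_force())
print(servo_line([X,Y,.140],dq,rate=.03,contact_N=4),np.round(current_position(),4),np.round(np.array(current_force())-f0,2),current_clock(),current_finger_gap())
snap('side','side9');snap('wrist','wrist9')
E
```

```text
True [ 0.4795 -0.0021  0.1436] [ 0.07 -1.09  6.07] 32.4333 0.057394214792433666
```

View pics/wrist9.png

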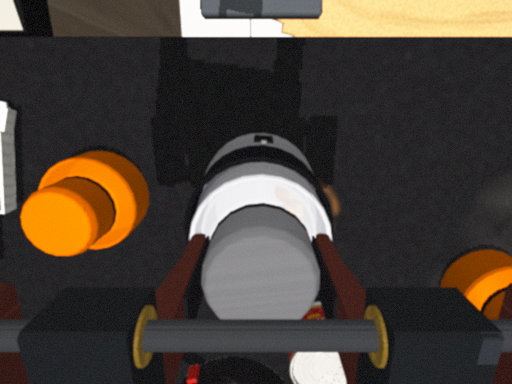

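The cover went in without side contact and met resistance at edge height ≈0.095, which is the switch ring. Pressing down.

```bash
python3 - <<'E'
from h import *
dq=np.load('dq.npy'); X,Y=.4798,-.0021
for z in (.141,.139,.137,.136,.135,.134):
    r=servo_line([X,Y,z],dq,rate=.02); f=np.array(current_force())
    print(z,np.round(current_position(),4),np.round(f,2),round(current_finger_gap(),4))
    if f[2]>24: break
print(current_clock()); snap('side','side10');snap('wrist','wrist10')
E
```

```text
0.141 [ 0.4796 -0.0021  0.1413] [-0.77 -0.02  6.68] 0.0574
0.139 [ 0.4797 -0.0021  0.1394] [-2.07  0.61  9.02] 0.0574
0.137 [ 0.4797 -0.0021  0.1376] [-2.76  0.44  9.91] 0.0576
0.136 [ 0.4798 -0.0021  0.137 ] [-3.81  0.9  14.  ] 0.0575
0.135 [ 0.4799 -0.0021  0.1369] [-5.12 -0.22 24.07] 0.0572
33.8167
```

```bash
python3 - <<'E'
from h import *
sleep(.5); print(np.round(current_position(),4),np.round(current_force(),2),current_finger_gap(),np.abs(current_qvel()).max())
c=snap('wrist','wrist11'); P=cloud(c,np.ones((384,512),bool))
Q=P[(np.hypot(P[:,0]-.48,P[:,1])<.02)&(P[:,2]>.12)&(P[:,2]<.2)]; print('crown top z',np.median(Q[:,2]),len(Q))
for n in('side','top'):
    c=snap(n,n+'11')
    for q in('tin','mug','shaker','dish'): print(n,q,[(np.round(d['xy']),round(d['conf'],2),np.round(w(c,d['xy']),3)) for d in spot_in(n,q)][:2])
E
```

```text
[ 0.4799 -0.0021  0.1369] [-6.48  0.78 23.49] 0.05738486722337636 0.0008149409051931586
crown top z 0.17311390525146464 4962
side tin [(array([192., 223.]), 0.73, array([0.651, 0.069, 0.052]))]
side mug []
side shaker [(array([227., 162.]), 0.57, array([ 0.672, -0.144,  0.044]))]
side dish [(array([315., 171.]), 0.7, array([ 0.444, -0.257,  0.002]))]
top tin [(array([211., 154.]), 0.89, array([0.651, 0.061, 0.056]))]
top mug [(array([389., 169.]), 0.71, array([ 0.628, -0.427,  0.034]))]
top shaker [(array([292., 146.]), 0.76, array([ 0.674, -0.154,  0.081]))]
top dish [(array([330., 231.]), 0.65, array([ 0.454, -0.273,  0.003]))]
```

View pics/side11.png

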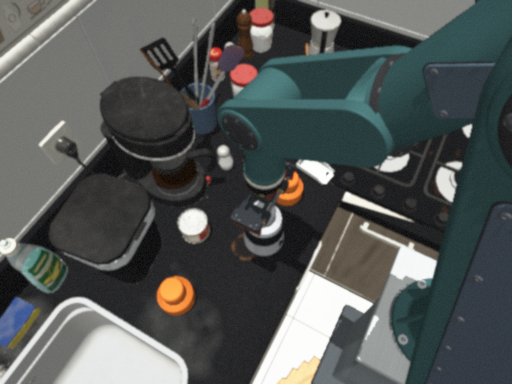

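View pics/top11.png

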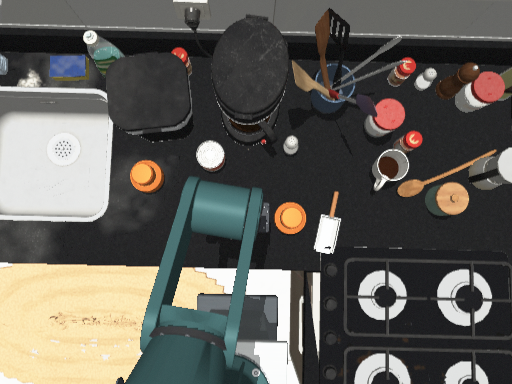

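The crown top at 0.173 m puts the cover's edge at 88 mm, so it is fully down. The dish rests at (327,235) in the top view, and the tin, mug and shaker are unmoved. Handing in.

```bash
python3 -c "
from bench import *
close_job(); print(current_clock())"
```

```text
the job is handed in; nothing more can be done
the job is handed in; nothing more can be done
```

The job is handed in with the cover still gripped and pressed fully down; it reports no verdict, so the result below rests on my own last checks.

- **Nuts:** I tipped all five from the dish into the bowl. The top view after pouring showed five there, and the wrist view just before covering still showed nuts in the bowl.
- **Dish:** It stands empty and upright on the worktop, released about 6 mm from where it started.
- **Cover:** I used the steel-crowned one, not the orange look-alikes. Its crown top is at 0.173 m, which puts the lower edge at about 88 mm. The push was about 23 N and steady, with a sideways force of about 6 N, and the finger opening of 57 mm shows the grip holding.
- **Tin, mug and shaker:** All three measured within about 1 cm of where they began, which is the spread of the readings. The side camera missed the mug because the arm hid it, but the top camera saw it in place.
- **Time:** The last clock reading, just before the final checks, was about 34 s of the 72 s allowed.

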